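# Crack a mill jar's stuck lid to vent it

### The job

Three porcelain ball-mill jars stand on the glaze bench with their clamp bars off and their lids stuck by the seal. Take the lid of the middle-sized jar by its knob, pull it straight up until the seal lets go, and stop there: keep it level over the mouth, about 15 mm clear of the rim, so that the gas can escape without the lid flying off. Finish while still holding it there; leave the jar standing in its place, the two other jars shut, and the things around them where they are.

Things in the scene. Friction and masses are not known exactly. Their poses are not given: they have to be found in the camera images.
- jar_small: the small mill jar: heavy round white porcelain jar standing upright, body 100 mm across, 120 mm high to its rim, open mouth, a steel clamp band round its neck with two upright lugs that stand 6 mm higher than the rim, 7 mm outside the lid's edge. Origin: centre of its underside; z up.
- lid_small: lid of the small jar: flat white porcelain disc 72 mm across, 15 mm thick with its black rubber washer, level and centred on the rim; round knob in the middle (34 mm across from 31 to 42 mm up, top at 45 mm, waist 25 mm). Origin: centre of the washer's underside, on the rim. Stuck fast: leave it shut.
- jar_middle: the middle mill jar: heavy round white porcelain jar standing upright, body 128 mm across, 155 mm high to its rim, open mouth, a steel clamp band round its neck with two upright lugs that stand 6 mm higher than the rim, 7 mm outside the lid's edge. Origin: centre of its underside; z up.
- lid_middle: lid of the middle jar: flat white porcelain disc 94 mm across, 15 mm thick with its black rubber washer, level and centred on the rim; round knob in the middle (34 mm across from 31 to 42 mm up, top at 45 mm, waist 25 mm). Origin: centre of the washer's underside, on the rim. Below it a plug with a rubber bead reaches 11 mm into the mouth, 4 mm play. 0.24 to 0.34 kg.
- jar_large: the large mill jar: heavy round white porcelain jar standing upright, body 156 mm across, 190 mm high to its rim, open mouth, a steel clamp band round its neck with two upright lugs that stand 6 mm higher than the rim, 7 mm outside the lid's edge. Origin: centre of its underside; z up.
- lid_large: lid of the large jar: flat white porcelain disc 116 mm across, 15 mm thick with its black rubber washer, level and centred on the rim; round knob in the middle (34 mm across from 31 to 42 mm up, top at 45 mm, waist 25 mm). Origin: centre of the washer's underside, on the rim. Stuck fast: leave it shut.
- lid_middle_knob (a point): centre of the knob's head on the middle jar's lid, the place to grip: 36 mm above the washer's underside, 21 mm above the lid's disc. The bead is stuck in the mouth: pulled up, the force grows over the first 3 to 4 mm of lift to a peak of about 15 to 22 N, then gives way at once; from 10 mm up only the lid's weight is left. The jar (3.4 to 4.8 kg) stays standing.
- bar_1: a steel clamp cross bar taken off a jar, lying loose on the bench in front of the jars, 112 x 22 x 8 mm with a screw knob standing 42 mm high in its middle. Origin: centre of its underside; y along the bar. Not needed: leave it.
- bar_2: a steel clamp cross bar taken off a jar, lying loose on the bench in front of the jars, 134 x 22 x 8 mm with a screw knob standing 42 mm high in its middle. Origin: centre of its underside; y along the bar. Not needed: leave it.
- bar_3: a steel clamp cross bar taken off a jar, lying loose on the bench in front of the jars, 156 x 22 x 8 mm with a screw knob standing 42 mm high in its middle. Origin: centre of its underside; y along the bar. Not needed: leave it.
- bowl_1: an unglazed brown bowl, 112 mm across, 55 mm high, beside the jars. Origin: centre of its underside. Leave it.
- bowl_2: an unglazed brown bowl, 100 mm across, 60 mm high, beside the jars. Origin: centre of its underside. Leave it.
- sieve: a round brass test sieve, 106 mm across, 45 mm high, beside the jars. Origin: centre of its underside. Leave it.
Things that resemble listed ones, but are neither listed nor needed, are in the scene too. What is shaped like the lid_middle but turquoise is not meant.

How it is judged:
On the way, in this order (a step that is already met when the one before it is completed fails the run):
1. the fingers grip the middle-sized jar's lid while it is still shut (contact force between the fingers and lid_middle above 5 N and z of lid_middle in the frame of jar_middle below 0.1565 m), for 0.1 s.
2. the seal lets go: the lid is more than 8 mm off the rim, in the fingers (z of lid_middle in the frame of jar_middle above 0.163 m and contact force between the fingers and lid_middle above 1 N), for 0.1 s.
At the end, for the whole second after the job is handed in: the middle-sized jar's lid is held still in the fingers, 10 to 22 mm above the rim, level within 7 degrees, centred over the mouth within 10 mm and not touching the jar; the jar stands upright on the bench; the other two lids are still shut (z of lid_middle in the frame of jar_middle between 0.165 and 0.177 m and horizontal distance between lid_middle and jar_middle below 0.01 m and angle between lid_middle's own z axis and vertical below 0.12 rad and contact force between the fingers and lid_middle above 1 N and contact force between lid_middle and jar_middle below 0.3 N and linear speed of lid_middle below 0.02 m/s and angle between jar_middle's own z axis and vertical below 0.03 rad and height (world z) of jar_middle below 0.005 m and z of lid_small in the frame of jar_small below 0.122 m and z of lid_large in the frame of jar_large below 0.192 m); the arm keeps its last pose, push and grip.
It fails at once if the lid flies up: more than 40 mm above the rim (z of lid_middle in the frame of jar_middle above 0.195 m).
It fails at once if the middle-sized jar is dragged more than 15 mm or lifted or tipped (distance of jar_middle from where it was at the start of the episode above 0.015 m or angle between jar_middle's own z axis and vertical above 0.1 rad or height (world z) of jar_middle above 0.01 m).
It fails at once if another jar is opened (z of lid_small in the frame of jar_small above 0.123 m or z of lid_large in the frame of jar_large above 0.193 m).
It fails at once if one of the other jars, the clamp bars, the bowls or the sieve is moved (distance of any of jar_small, jar_large, bar_1, bar_2, bar_3, bowl_1, bowl_2, sieve from where it was at the start of the episode above 0.02 m).
It also fails if it takes over 32 s, if anything falls off the work surface, if the arm or the gripper's body presses on something with over 40 N, if the wrist force passes 120 N, or if a joint passes its speed limit or range.

### The arm

A 6-joint arm with a two-finger parallel gripper is mounted at the origin on the work surface. World frame = base frame: x ahead of the robot, y to its left, z up, the work surface at z = 0. Lengths are in m, angles in rad, forces in N, time in s.
With the tool pointing down it reaches from about 0.3 to 0.875 m from the base axis. Payload 6.4 kg.
Tool frame: the origin (TCP) lies on the centre line of the jaws, within the pads' length; the fingertips stand 11 mm ahead of it and the grasp point (between the pads) lies 8 mm behind it; z points along the fingers, y is the line along which they close (so a half turn about z gives the same grasp; the last joint's range is limited). The gripper opens to 85 mm and grips with 20 to 120 N. Pads are 22 mm wide; open, the fingers measure 114 mm over their backs; the gripper's body (76 mm by 85 mm) begins 54 mm behind the grasp point. The pads swing forward as they close: fully open they stand 13 mm farther back than shut.
Start: joints at [-1.536, 0.181, 1.607, -0, 1.354, -0.206], TCP at [0.137, -0.558, 0.242] pointing down, gripper open.
Joint ranges: [-2.99, 2.99], [-0.89, 2.07], [0.3, 2.58], [-1.14, 4.28], [0, 2.63], [-3.12, 3.12]. Speed limits (rad/s): [2.57, 2.57, 3.01, 3.14, 3.14, 3.14].

### API

Orientations are given as a rotation vector (axis times angle).
In Python, from cell import get_obs, read_camera, job_done gives the robot as it stands.
- The arm moves only by the shell command python3 -m handwheel 'ROWS'. ROWS is JSON, a list of rows, each a list of 5 numbers: the shift along the tool's x, y, z in units of 40 mm (1.0 is 40 mm), then the turn about the tool's z in units of 8 degrees (1.0 is 8 degrees), then the opening, from -1 (shut) to 1 (fully open). A call has exactly 8 rows; each row shifts and turns the commanded pose from where the row before left it, along the tool's axes as they then stand; what a row does not reach is not made up. A row lasts 1/8 s, in which the tool goes at most 62.5 mm and 10.7 degrees, less where a joint would pass 70% of its speed; a pose out of reach is approached as far as the arm can. A call is refused whole if a number of a shift passes 1 or a number of a turn 1, either way. A call with a gripper value outside its range is refused whole. The fingers move at their own pace and stop on an object; the grip force is fixed at half the most. Time passes only in rows, so rows that do not move let the fingers close, or fill a call up. It gives the time, the measured TCP pose, the force, the opening and the grip force at its end, in the units of the state.
- get_obs(): the state, without advancing time (a new reading comes with each control period).
- read_camera(name): name is "side" or "top"; returns a dict with "img" (400x640x3 uint8, blue, green, red), "intrinsics" (3x3 intrinsics, pixels), "D" ([k1, k2, p1, p2, k3] as OpenCV has them; the pictures are not rectified), "rvec" (rotation vector, rad) and "tvec" (3), from world to camera coordinates, as OpenCV has them. Camera axes: x right, y down, z forward; pixel columns grow to the right and rows downward; lengths in m; the calibration is good to about 2 mm. A picture is of the moment at which its call begins. There is no depth.
- job_done(): hands the job in; it is judged then, once.
The state is a dict: "time": time; "q": joint angles; "joint_vel": joint speeds; "effort": joint torques, N m; "position": TCP position; "eef_rot": TCP orientation; "wrist_force": force on the tool from outside, world axes, zero at the start; "ft_torque": the same for the moment, N m; "grip_width": finger opening in m; "grasp_force": force on a finger pad.
Only numpy, scipy, OpenCV 4.12 (cv2) and the standard library are available. Lean on these libraries where they do the work, as an engineer would, in place of code of your own. Each camera call takes 0.05 s, during which the arm holds its last target. There are 200 camera calls.

## Working session

There is one attempt and no reset: what is moved stays moved. The work goes in short steps, Python scripts to look and compute and a shell command to move; the robot and the scene stay as the last step left them, time stands still between calls to the robot, and variables do not carry over. Pictures are saved under pics/ and viewed, at most 10 in all, crops included, and the job is handed in when it is done.

```bash
mkdir -p pics
python3 - <<'E'
from cell import *
import cv2,pickle
for n in("side","top"):
    c=read_camera(n);cv2.imwrite(f"pics/{n}0.png",c["img"]);pickle.dump(c,open(n+".pkl","wb"));print(c["intrinsics"],c["D"],c["rvec"],c["tvec"])
print(get_obs())
E
```

```text
[[491.16788114   0.         321.41740157]
 [  0.         491.16788114 206.17950395]
 [  0.           0.           1.        ]] [-0.10577566  0.          0.          0.          0.        ] [ 0.23692465 -2.85180358  1.17034934] [0.48596912 0.16015867 1.15730063]
[[374.62362543   0.         320.59862598]
 [  0.         374.62362543 197.19426683]
 [  0.           0.           1.        ]] [-0.04919817  0.          0.          0.          0.        ] [ 2.1933115  -2.17008306  0.1119767 ] [-0.0100757   0.49829304  1.15374642]
{'time': 0.1, 'q': array([-1.53633034e+00,  1.81481692e-01,  1.60788505e+00,  5.06715421e-06,
        1.35383807e+00, -2.06318216e-01]), 'joint_vel': array([ 1.01555346e-03,  3.19166674e-05, -3.39011282e-03,  3.06677971e-05,
        9.51423246e-05, -2.48363716e-04]), 'effort': array([ 5.45140679e-07, -4.45877945e+01, -3.52240062e+01, -2.24025489e-04,
        4.09044776e-03, -5.36296980e-07]), 'position': array([ 0.1371084 , -0.55791969,  0.24147694]), 'eef_rot': array([-3.11725865e+00, -3.77115363e-01, -2.24956573e-04]), 'wrist_force': array([-0.23183173,  0.14624709,  0.03725863]), 'ft_torque': array([ 0.05854855,  0.01916845, -0.04947655]), 'grasp_force': 0.0, 'grip_width': 0.08541959233023991}
```

View pics/side0.png

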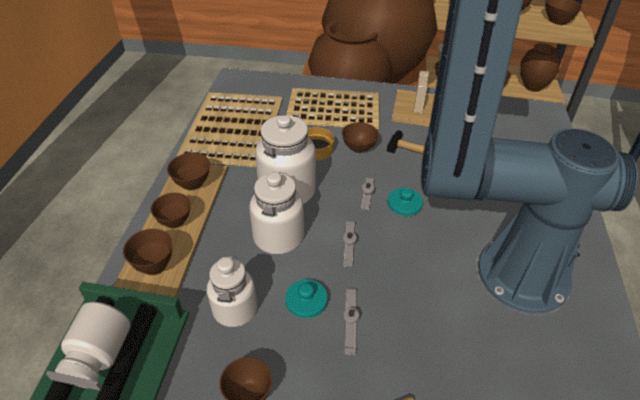

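View pics/top0.png

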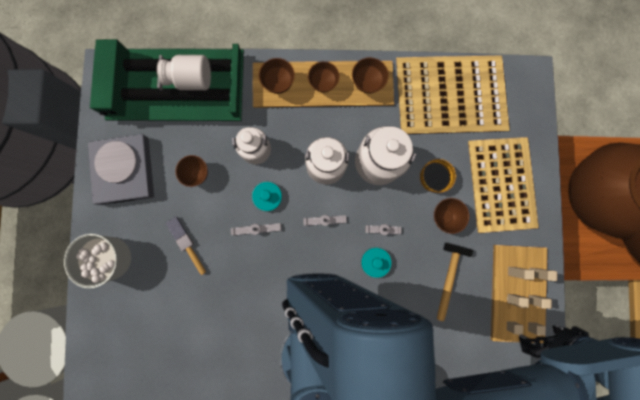

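The side view shows the middle jar's knob near (275,180), between the large jar (284,122) and the small one (228,265). In the top view it is near (327,147). I'll enlarge both.

Run:
```python
import cv2,pickle,numpy as np
s=pickle.load(open("side.pkl","rb"))["img"];t=pickle.load(open("top.pkl","rb"))["img"]
a=cv2.resize(s[105:255,235:335],None,fx=4,fy=4,interpolation=3)
b=cv2.resize(t[120:220,300:420],None,fx=4,fy=4,interpolation=3)
o=np.zeros((600,800,3),np.uint8);o[:,:400]=a;o[:400,400:]=b[:,:400];cv2.imwrite("pics/crop.png",o)
```

```text
(no output)
```

View pics/crop.png

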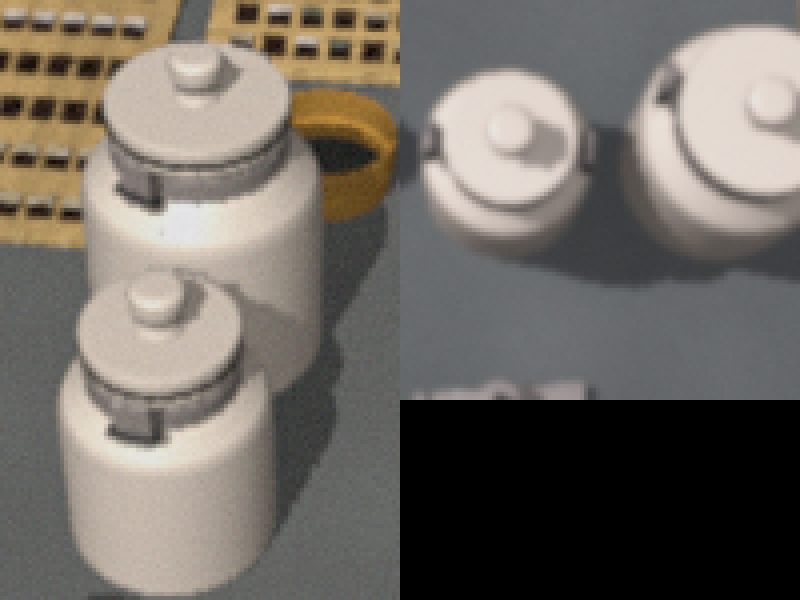

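The crop shows the middle knob's head at side pixel (273.6,178.9) and top pixel (327.4,152.4). The large jar's knob is at side (283.4,121.6) and top (392.9,145.4). The clamp lugs lie left and right of the lid in the top view.

```bash
cat > h.py <<'E'
import cv2,pickle,numpy as np
from scipy.spatial.transform import Rotation as R
C={n:pickle.load(open(f"{n}.pkl","rb")) for n in("side","top")}
def P(c): return np.c_[cv2.Rodrigues(np.array(c["rvec"]))[0],np.array(c["tvec"])]
def tri(ps,pt):
    u=[cv2.undistortPoints(np.array([[p]],float),C[n]["intrinsics"],np.array(C[n]["D"])).reshape(2,1) for n,p in(("side",ps),("top",pt))]
    X=cv2.triangulatePoints(P(C["side"]),P(C["top"]),*u);X=(X[:3]/X[3]).ravel()
    return X
def proj(n,X): return cv2.projectPoints(np.array([X],float),np.array(C[n]["rvec"]),np.array(C[n]["tvec"]),C[n]["intrinsics"],np.array(C[n]["D"]))[0].reshape(-1,2).round(1)
E
python3 - <<'E'
from h import *
from cell import get_obs
for s,t in(((273.6,178.9),(327.4,152.4)),((283.4,121.6),(392.9,145.4))):
    X=tri(s,t);print(X,np.hypot(*X[:2]),proj("side",X),proj("top",X))
# where would lid edges be
o=get_obs();print(R.from_rotvec(o["eef_rot"]).as_matrix().round(3), o["position"])
X=tri((273.6,178.9),(327.4,152.4));im=[]
for n in("side","top"):
    g=C[n]["img"].copy()
    for dz,r in((0,.017),(-.021,.047),(-.036-.155,.064)):
        a=np.linspace(0,6.28,60);pts=np.c_[X[0]+r*np.cos(a),X[1]+r*np.sin(a),np.full(60,X[2]+dz)]
        q=cv2.projectPoints(pts,np.array(C[n]["rvec"]),np.array(C[n]["tvec"]),C[n]["intrinsics"],np.array(C[n]["D"]))[0].reshape(-1,2)
        cv2.polylines(g,[np.round(q*16).astype(int).reshape(-1,1,2)],True,(0,0,255),1,16,4)
    im.append(cv2.resize(g[130:260,230:330] if n=="side" else g[100:230,277:377],None,fx=4,fy=4,interpolation=3))
cv2.imwrite("pics/chk.png",np.hstack(im))
E
```

```text
[ 0.60623927 -0.0199428   0.18958449] 0.6065672020138824 [[273.7 178.9]] [[327.4 152.3]]
[ 0.62047091 -0.19253597  0.22229658] 0.649657022317873 [[283.4 121.6]] [[392.9 145.4]]
[[ 0.971  0.238 -0.   ]
 [ 0.238 -0.971  0.002]
 [ 0.    -0.002 -1.   ]] [ 0.1371084  -0.55791969  0.24147694]
```

View pics/chk.png

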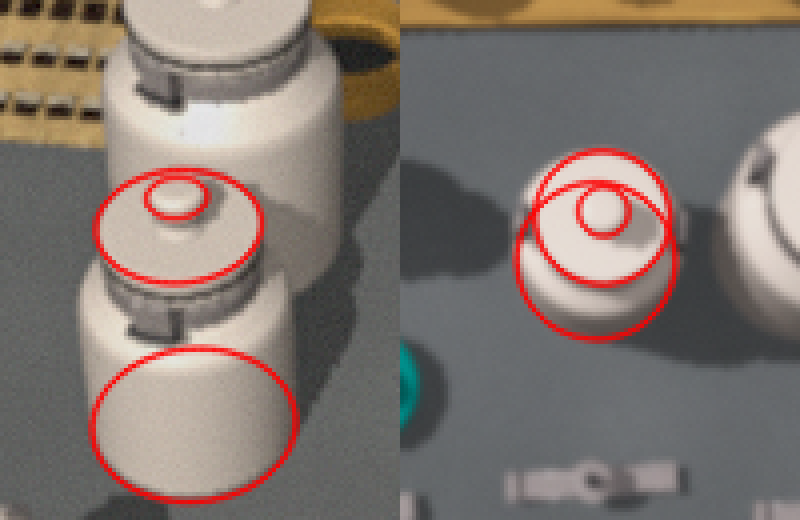

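The knob is at (0.606, -0.020, 0.190), and its height agrees with the text to about 1 mm. The lid and base circles fit both pictures, the jar is within reach, and the large jar stands 173 mm away. I'll raise the tool 80 mm and then go across.

```bash
python3 -m handwheel '[[0,0,-0.7,0,1],[0,0,-0.7,0,1],[0,0,-0.6,0,1],[0.4,-0.3,0,0,1],[0.8,-0.6,0,0,1],[0.8,-0.6,0,0,1],[0.8,-0.6,0,0,1],[0.8,-0.6,0,0,1]]'
python3 -m handwheel '[[0.8,-0.6,0,0,1],[0.8,-0.6,0,0,1],[0.8,-0.6,0,0,1],[0.8,-0.6,0,0,1],[0.8,-0.6,0,0,1],[0.8,-0.6,0,0,1],[0.8,-0.6,0,0,1],[0.8,-0.6,0,0,1]]'
```

```text
time: 1.1
position: [0.2522, -0.4163, 0.3203]
eef_rot: [-3.116, -0.378, 0.0]
wrist_force: [0.5, 0.3, 0.0]
grip_width: 0.0852
grasp_force: 0.0
time: 2.1
position: [0.4539, -0.1689, 0.3204]
eef_rot: [-3.117, -0.378, 0.003]
wrist_force: [0.1, -0.1, 0.8]
grip_width: 0.0854
grasp_force: 0.0
```

```bash
python3 -m handwheel '[[0.8,-0.48,0,0,1],[0.8,-0.48,0,0,1],[0.8,-0.48,0,0,1],[0.8,-0.48,0,0,1],[0.8,-0.48,0,0,1],[0.5,-0.33,0,0,1],[0.08,-0.04,0,0,1],[0,0,0,0,1]]'
python3 - <<'E'
from h import *
from cell import *
p=get_obs()["position"];M=R.from_rotvec(get_obs()["eef_rot"]).as_matrix()
print(p,M.T@(np.array([.6062,-.0199,.186])-p)/.04, M[:,2])
E
```

```text
time: 3.1
position: [0.6046, -0.02, 0.3211]
eef_rot: [-3.118, -0.378, 0.003]
wrist_force: [-0.6, -0.5, 0.8]
grip_width: 0.0853
grasp_force: 0.0
[ 0.60457463 -0.01995057  0.32111734] [0.04653846 0.01097962 3.37783961] [-2.12545723e-03  2.35778907e-04 -9.99997713e-01]
```

```bash
python3 -m handwheel '[[0.03,0.01,0.4,0,1],[0.02,0,0.5,0,1],[0,0,0.5,0,1],[0,0,0.4,0,1],[0,0,0.2,0,1],[0,0,0.1,0,1],[0,0,0,0,1],[0,0,0,0,1]]'
python3 - <<'E'
from h import *
from cell import *
print(get_obs()["position"])
s=read_camera("side")["img"];t=read_camera("top")["img"]
cv2.imwrite("pics/b.png",np.hstack([cv2.resize(g,None,fx=4,fy=4,interpolation=3) for g in(s[90:230,225:325],t[90:230,277:377])]))
E
```

```text
time: 4.1
position: [0.608, -0.0204, 0.2391]
eef_rot: [3.118, 0.377, 0.002]
wrist_force: [-0.2, 0.6, 0.1]
grip_width: 0.0851
grasp_force: 0.0
[ 0.60800704 -0.02035633  0.23907169]
```

View pics/b.png

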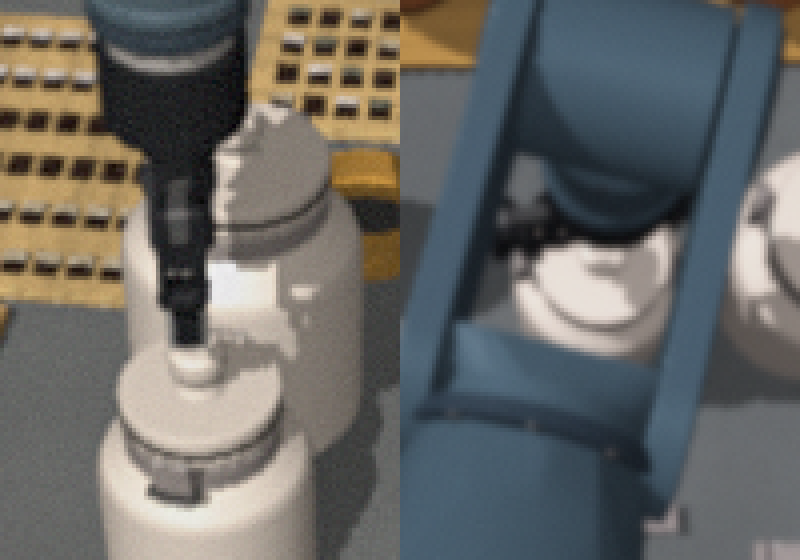

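The side view shows the finger right above the knob, perhaps 1–2 mm too far out in x, and the large jar is clear of it. I'll go down.

```bash
python3 -m handwheel '[[-0.03,0,0.2,0,1],[0,0,0.3,0,1],[0,0,0.3,0,1],[0,0,0.25,0,1],[0,0,0.15,0,1],[0,0,0.1,0,1],[0,0,0,0,1],[0,0,0,0,1]]'
python3 - <<'E'
from h import *
from cell import *
s=read_camera("side")["img"]
cv2.imwrite("pics/c.png",cv2.resize(s[130:230,225:335],None,fx=6,fy=6,interpolation=3))
E
```

```text
time: 5.2
position: [0.6067, -0.0207, 0.1868]
eef_rot: [3.119, 0.377, 0.001]
wrist_force: [-0.7, 0.1, 0.2]
grip_width: 0.0851
grasp_force: 0.0
```

View pics/c.png

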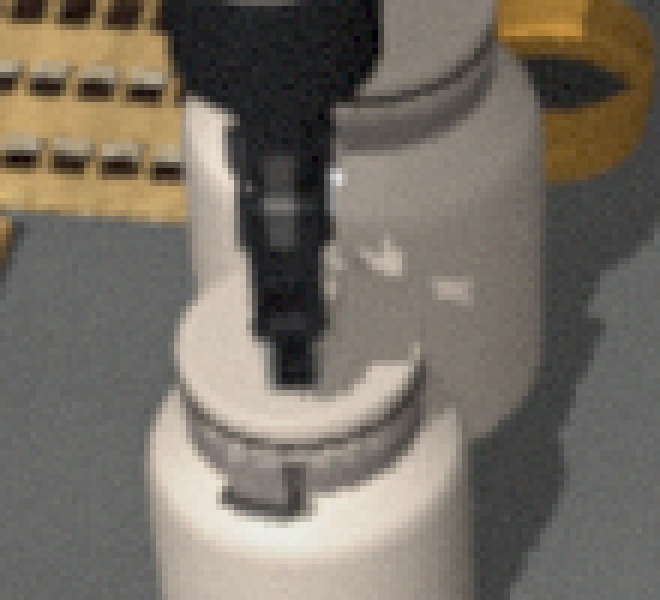

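The near finger stands in front of the knob at about (293,350) in the crop, above the disc, and the knob is hidden between the fingers. I'll close the gripper.

```bash
python3 -m handwheel '[[0,0,0,0,0.3],[0,0,0,0,0],[0,0,0,0,-0.3],[0,0,0,0,-1],[0,0,0,0,-1],[0,0,0,0,-1],[0,0,0,0,-1],[0,0,0,0,-1]]'
```

```text
time: 6.25
position: [0.6067, -0.0209, 0.1867]
eef_rot: [3.118, 0.377, 0.001]
wrist_force: [-0.4, -3.7, 4.9]
grip_width: 0.0315
grasp_force: 59.4
```

Gripped at 59 N. I'll pull up slowly.

```bash
python3 -m handwheel '[[0,0,-0.01,0,-1],[0,0,-0.01,0,-1],[0,0,-0.01,0,-1],[0,0,-0.01,0,-1],[0,0,-0.01,0,-1],[0,0,0,0,-1],[0,0,0,0,-1],[0,0,0,0,-1]]'
```

```text
time: 7.25
position: [0.6061, -0.0205, 0.1879]
eef_rot: [-3.118, -0.377, 0.001]
wrist_force: [1.9, -2.2, -4.8]
grip_width: 0.0312
grasp_force: 59.7
```

```bash
python3 -m handwheel '[[0,0,-0.01,0,-1],[0,0,-0.01,0,-1],[0,0,-0.01,0,-1],[0,0,-0.01,0,-1],[0,0,0,0,-1],[0,0,0,0,-1],[0,0,0,0,-1],[0,0,0,0,-1]]'
python3 -m handwheel '[[0,0,-0.01,0,-1],[0,0,-0.01,0,-1],[0,0,-0.01,0,-1],[0,0,0,0,-1],[0,0,0,0,-1],[0,0,0,0,-1],[0,0,0,0,-1],[0,0,0,0,-1]]'
```

```text
time: 8.25
position: [0.6059, -0.0204, 0.1892]
eef_rot: [-3.118, -0.377, 0.002]
wrist_force: [0.8, -1.6, -16.0]
grip_width: 0.0307
grasp_force: 60.6
time: 9.25
position: [0.6081, -0.0209, 0.1938]
eef_rot: [3.117, 0.377, 0.007]
wrist_force: [0.4, -0.8, 6.0]
grip_width: 0.0312
grasp_force: 63.4
```

```bash
python3 -m handwheel '[[0,0,-0.02,0,-1],[0,0,-0.02,0,-1],[0,0,-0.02,0,-1],[0,0,-0.02,0,-1],[0,0,-0.02,0,-1],[0,0,0,0,-1],[0,0,0,0,-1],[0,0,0,0,-1]]'
python3 - <<'E'
from h import *
from cell import *
s=read_camera("side")["img"];o=get_obs();print(o["position"],o["wrist_force"],R.from_rotvec(o["eef_rot"]).as_matrix()[:,2])
cv2.imwrite("pics/d.png",cv2.resize(s[130:230,225:335],None,fx=6,fy=6,interpolation=3))
E
```

```text
time: 10.25
position: [0.6062, -0.0207, 0.1948]
eef_rot: [3.119, 0.377, -0.001]
wrist_force: [0.5, -3.6, 0.2]
grip_width: 0.0312
grasp_force: 62.8
[ 0.60621051 -0.02066963  0.19483907] [ 0.76252697 -2.63100109 -0.68104057] [-5.77024050e-04 -8.33978108e-05 -9.99999830e-01]
```

View pics/d.png

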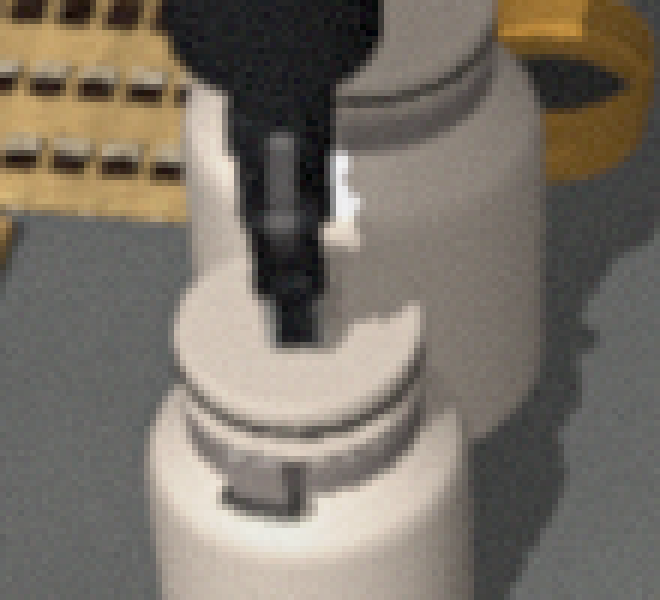

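The lid has come up level: its lower edge is now at about y=432 in the crop, against 445 before, with white plug showing above the band. The seal has let go at about 8 mm, so another 8 mm remains.

```bash
python3 -m handwheel '[[0,0,-0.04,0,-1],[0,0,-0.04,0,-1],[0,0,-0.04,0,-1],[0,0,-0.04,0,-1],[0,0,-0.04,0,-1],[0,0,0,0,-1],[0,0,0,0,-1],[0,0,0,0,-1]]'
python3 -m handwheel '[[0,0,0,0,-1],[0,0,0,0,-1],[0,0,0,0,-1],[0,0,0,0,-1],[0,0,0,0,-1],[0,0,0,0,-1],[0,0,0,0,-1],[0,0,0,0,-1]]'
python3 - <<'E'
from h import *
from cell import *
s=read_camera("side")["img"];o=get_obs();print(o["position"],o["wrist_force"],R.from_rotvec(o["eef_rot"]).as_matrix()[:,2])
g=s.copy()
a=np.linspace(0,6.28,90)
for z in(.1705,.1855):
    q=cv2.projectPoints(np.c_[.606+.047*np.cos(a),-.0205+.047*np.sin(a),np.full(90,z)],C["side"]["rvec"],C["side"]["tvec"],C["side"]["intrinsics"],C["side"]["D"])[0].reshape(-1,2)
    q=(np.array(q)-[225,130]+.5)*6-.5
    if z<.18:
        g=cv2.resize(s[130:230,225:335],None,fx=6,fy=6,interpolation=3)
    cv2.polylines(g,[np.round(q).astype(int).reshape(-1,1,2)],True,(0,0,255),1)
cv2.imwrite("pics/e.png",g)
E
```

```text
time: 11.3
position: [0.6063, -0.0206, 0.203]
eef_rot: [-3.119, -0.377, 0.0]
wrist_force: [-0.3, -0.1, -2.5]
grip_width: 0.031
grasp_force: 62.6
time: 12.3
position: [0.6064, -0.0206, 0.2031]
eef_rot: [3.119, 0.377, -0.0]
wrist_force: [0.6, 1.5, -2.6]
grip_width: 0.0309
grasp_force: 62.6
[ 0.60641205 -0.0205936   0.20307718] [-0.31357928  1.20548018 -2.35055061] [-3.64182196e-05  4.50421816e-06 -9.99999999e-01]
```

View pics/e.png

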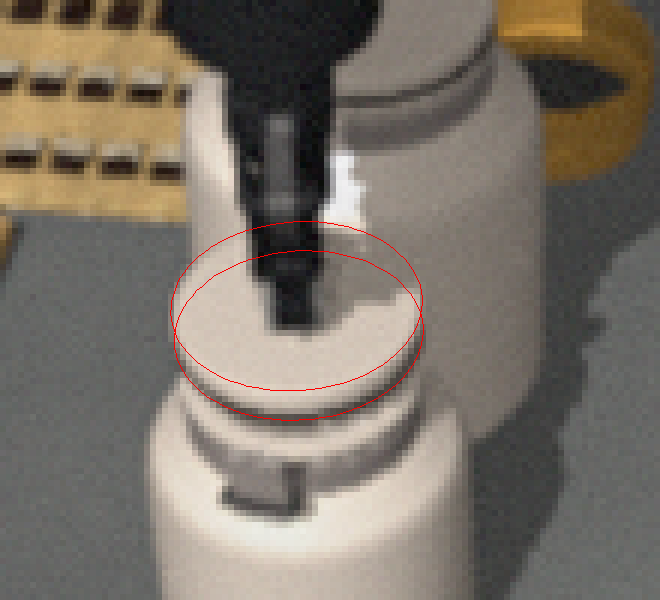

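The lid's washer lies on the ring projected for 15.5 mm lift (lower edge at y≈420). It is level and centred, and the wrist carries only the lid's weight of about 2.5 N. I'll hand in.

```bash
python3 -c "from cell import *;print(job_done())"
```

```text
the job is handed in; nothing more can be done
None
```

The middle jar's lid is unsealed and held in the gripper, level and centred about 15–16 mm above the rim; I handed the job in at about 12.4 s, and the call returned no verdict.

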